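# Pack a padlock body, close the case and bolt it

### The job

Pick up the larger of the two blue padlock bodies and set it down (do not drop it) upright, centred on the black rubber pad in the open grey lock case. Then lower the hinged lid gently until it is fully shut, without slamming it, and only then slide the black bolt grip on the case's front ledge all the way to its locked end, where the steel keeper is. Leave everything else where it stands and let go of everything.

Things in the scene. Friction and masses are not known exactly. Their poses are not given: they have to be found in the camera images.
- case: fixed grey steel case, open top, 125 (x) x 240 (y) x 70 mm high, walls and floor 5 mm. Origin: centre of its underside on the table; x points from front ledge to hinge side, z up. A divider at y=0 makes two compartments 115 (x) x 112 (y) x 65 mm deep, centred at y = +58 and -58 mm. A ledge 45 mm high lies in front (x -112 to -62 mm); the bolt runs on it
- lid (a joint): opening of the lid, rad: 0 = shut flat on the rim, 1.57 = upright. A grey plate 125 x 240 x 8 mm hinged on the case's rear (+x) rim along case y; its friction hinge holds it at any angle. Starts at 1.5 to 1.7
- lid_handle (a point): grip point on the axis of the lid's round black knob, 35 mm off the lid's outer face. Knob: head 28 mm diameter, 16 mm long, on a 12 mm stem, 43 mm tall in all, mid-width, 30 mm from the lid's front edge. In the lid's frame (origin on the hinge, z out of the outer face, the case's axes when shut) the point is at (-95, 0, 43) mm
- lid_hinge (a point): middle of the lid's hinge line, at (62.5, 0, 70.5) mm in the case frame; its axes turn with the lid and are the case's when shut
- bolt (a joint): travel of the bolt grip, m: 0 = unlocked end (case -y side), 0.09 = locked end (case +y side, by the keeper). Stays where left, about 1.5 N of friction. Starts at 0 to 0.035
- bolt_top (a point): centre of the top of the black bolt grip, a block 28 (case x) x 20 (case y) x 40 mm high whose foot is 14.5 mm above the ledge, so its top is 99.5 mm above the table. Track 40 x 140 x 14 mm along case y, middle at (-87.5, 0) mm in the case frame. A low steel keeper (16 mm) stands at the track's +y end
- pad: black rubber pad, 80 x 80 x 3 mm, fixed flat in the middle of one compartment of the case (either one). Origin: centre of its underside, 5 mm above the table
- padlock: the larger blue enamel padlock body (no shackle), a block 60 (x) x 32 (y) x 50 (z) mm with a steel band, two dark shackle holes on top and a brass keyway on its -y face; about 0.35 kg. Origin: centre of its underside. Stands upright, any heading; a lock barrel stands about 60 mm from its centre off its +y face
- small_padlock: bystander: the smaller blue padlock body of the same form, 42 x 24 x 36 mm, origin at the centre of its underside
- canister: bystander: aluminium screw-top canister, 80 mm diameter, 107 mm high, origin at the centre of its underside
- barrel: bystander: small steel lock barrel, 25 mm diameter, 30 mm high, standing beside the larger padlock body; origin at the centre of its underside
- cup: bystander: steel coin return cup, 72 mm diameter, 52 mm high, standing in the compartment that has no pad; origin at the centre of its underside
- key: bystander: silver tubular key lying flat, 58 x 26 x 8 mm, origin under its middle
- locker_latch: bystander: matte black locker door latch lying flat, 90 x 32 x 23 mm, origin under its middle
- screwdriver: bystander: screwdriver with black handle, 180 mm long, 26 mm thick, lying; origin under its middle
- post: fixed obstacle: steel sample post 212 mm high on a 70 mm round foot with a black latch 50 x 12 x 70 mm near its top; origin under its foot
There are look-alikes about, which are no part of the job. What is shaped like the padlock but pink or purple is not meant.

How it is judged:
On the way, in this order (a step that is already met when the one before it is completed fails the run):
1. the larger padlock body stands on the pad, let go, with the lid still up (horizontal distance between padlock and pad below 0.025 m and z of padlock in the frame of pad below 0.008 m and angle between padlock's own z axis and vertical below 0.15 rad and contact force between the fingers and padlock below 0.1 N and linear speed of padlock below 0.03 m/s and value of joint lid above 0.6 rad), for 0.2 s.
2. the lid is fully shut, the bolt not yet slid home (value of joint lid below 0.04 rad and value of joint bolt below 0.06 m), for 0.2 s.
3. the bolt is at its locked end (value of joint bolt above 0.085 m and value of joint lid below 0.04 rad), for 0.2 s.
At the end, for the whole second after the job is handed in: The larger padlock body stands at rest and upright (within 0.15 rad) on the pad, within 25 mm of its centre; the lid is shut (under 0.04 rad) and the bolt within 5 mm of its locked end (travel over 0.085 m); every bystander is within 30 mm of where it stood (all of step 3 and horizontal distance between padlock and pad below 0.025 m and z of padlock in the frame of pad below 0.008 m and angle between padlock's own z axis and vertical below 0.15 rad and linear speed of padlock below 0.03 m/s and distance of each of small_padlock, canister, barrel, cup, key, locker_latch, screwdriver from where it was at the start of the episode below 0.03 m); the robot touches nothing.
It fails at once if the lid is slammed (closing faster than 2.5 rad/s) (velocity of joint lid below -2.5 rad/s).
It fails at once if the padlock body is dropped into the case (let go more than 20 mm above the pad) (horizontal distance between padlock and pad below 0.07 m and z of padlock in the frame of pad above 0.023 m and contact force between the fingers and padlock below 0.1 N).
It fails at once if a bystander (small padlock, canister, barrel, cup, key, latch, screwdriver) is displaced by more than 30 mm (distance of any of small_padlock, canister, barrel, cup, key, locker_latch, screwdriver from where it was at the start of the episode above 0.03 m).
It also fails if it takes over 58 s, if anything falls off the work surface, if the arm or the gripper's body presses on something with over 40 N, if the wrist force passes 120 N, or if a joint passes its speed limit or range.

### The arm

A 7-joint arm with a two-finger parallel gripper is mounted at the origin on the work surface. World frame = base frame: x ahead of the robot, y to its left, z up, the work surface at z = 0. Lengths are in m, angles in rad, forces in N, time in s.
With the tool pointing down it reaches from about 0.4 to 0.85 m from the base axis. Payload 10.4 kg.
Tool frame: the origin (TCP) lies at the very end of the fingers, on their centre line; the grasp point (between the pads) lies 19 mm behind it; z points along the fingers, y is the line along which they close (so a half turn about z gives the same grasp; the last joint's range is limited). The gripper opens to 87 mm and grips with 3 to 60 N. Pads are 19 mm wide; open, the fingers measure 117 mm over their backs; the gripper's body (75 mm by 190 mm) begins 51 mm behind the grasp point.
Start: joints at [-1.29, 0.332, -0.065, 1.46, 0.022, 1.35, -0.088], TCP at [0.187, 0.596, 0.223] pointing down, gripper open.
Joint ranges: [-2.6, 2.6], [-0.5, 2.12], [-1.47, 1.34], [0.16, 2.42], [-1.27, 4.41], [0.06, 2.06], [-2.6, 2.6]. Speed limits (rad/s): [2.22, 2.22, 2.79, 2.79, 3.14, 3.14, 3.14].

### API

Orientations are given as a unit quaternion [x, y, z, w].
In Python, from bench import status, camera, order gives the robot as it stands.
- The arm moves only by the tool jog_arm, never from a script. Its argument "plan" is a list of rows, each a list of 7 numbers: the turn, a rotation vector about the tool's x, y, z in rad, then the shift along the tool's x, y, z in mm, then the opening, from -1 (shut) to 1 (fully open). A call has 1 to 12 rows; each row is the pose to reach, as a shift and turn from the pose commanded when the call began, along the tool's axes at that moment; what a row does not reach only later rows make up. A row lasts 1/10 s, in which the tool goes at most 50 mm and 8.59 degrees, less where a joint would pass 70% of its speed; a pose out of reach is approached as far as the arm can. A call with a gripper value outside its range is refused whole. The fingers move at their own pace and stop on an object; "squeeze" is the grip in N (left out, the last holds). Time passes only in rows, so rows that repeat a pose let the fingers close. It gives the time, the measured TCP pose, the force, the opening and the grip force at its end, in the units of the state.
- status.read_state(): the state, without advancing time (a new reading comes with each control period).
- camera(name): name is "scene" or "top" or "wrist"; returns a dict with "image" (400x640x3 uint8, red, green, blue), "z_map" (400x640 float32, m along the optical axis (not along the pixel's ray), 0 where there is no reading), "fx", "fy", "cx", "cy" (pixels), "world_from_camera" (4x4, takes a point from camera to world coordinates); the wrist camera has in their place "mount" (4x4, takes a point from camera to tool coordinates, whose origin is the TCP and whose axes are the flange's). Camera axes: x right, y down, z forward; pixel columns grow to the right and rows downward; lengths in m; the calibration is good to about 2 mm. A picture is of the moment at which its call begins: read the wrist's pose just before it.
- order.close_job(): hands the job in; it is judged then, once.
The state is a dict: "time": time; "joint_positions": joint angles; "joint_vel": joint speeds; "joint_torque": joint torques, N m; "ee_pos": TCP position; "eef_rot": TCP orientation; "ft_force": force on the tool from outside, world axes, zero at the start; "torque": the same for the moment, N m; "width": finger opening in m; "grip_force": force on a finger pad.
Only numpy, scipy, OpenCV 4.12 (cv2) and the standard library are available. Lean on these libraries where they do the work, as an engineer would, in place of code of your own. Each camera call takes 0.05 s, during which the arm holds its last target. There are 200 camera calls.

## Working session

There is one attempt and no reset: what is moved stays moved. The work goes in short steps, Python scripts to look and compute and a tool call to move; the robot and the scene stay as the last step left them, time stands still between calls to the robot, and variables do not carry over. Pictures are saved under pics/ and viewed, at most 10 in all, crops included, and the job is handed in when it is done.

Besides the shell and the picture viewer there is one more tool, called after "Emit:" as a command line: name --pt "numbers of a row" for each row, then --argument value for the rest. jog_arm: Moves the arm, as the interface text tells. Its arguments: {"type":"object","properties":{"plan":{"type":"array"},"squeeze":{"type":"number"}},"required":["plan"]}

```bash
mkdir -p pics; cat > h.py <<'E'
import numpy as np, cv2
from bench import status, camera, order
def save(n,im): cv2.imwrite('pics/'+n, cv2.cvtColor(im,cv2.COLOR_RGB2BGR))
def cloud(c, T=None):
    T=c['world_from_camera'] if T is None else T
    z=c['z_map']; v,u=np.mgrid[:z.shape[0],:z.shape[1]]
    p=np.stack([(u-c['cx'])/c['fx']*z,(v-c['cy'])/c['fy']*z,z],-1)
    return p@np.array(T)[:3,:3].T+np.array(T)[:3,3]
E
python3 - <<'E'
from h import *
t=camera('top'); s=camera('scene')
save('top.png',t['image']); save('scene.png',s['image'])
np.savez('t.npz',**t); np.savez('s.npz',**s)
print(status.read_state()); print(np.round(t['world_from_camera'],3),np.round(s['world_from_camera'],3))
E
```

```text
{'time': 0.1, 'joint_positions': array([-1.28961943,  0.33280047, -0.06469794,  1.46085417,  0.02159163,
        1.34993242, -0.08849543]), 'joint_vel': array([-0.00048327,  0.00052818,  0.00121457, -0.00309502,  0.00219462,
       -0.00024768, -0.00111299]), 'joint_torque': array([ 1.30185417e-03, -6.24536920e+01,  2.43910012e-02, -3.90717781e+01,
       -6.15434186e-02,  3.66152718e-02,  4.17787089e-05]), 'ee_pos': array([0.18684981, 0.59604151, 0.22184014]), 'eef_rot': array([ 1.51295222e-01,  9.88488409e-01, -6.45662306e-04, -7.21258601e-05]), 'ft_force': array([ 0.38790467,  1.05843945, -0.45497249]), 'torque': array([ 0.00718666, -0.03518374, -0.04583613]), 'grip_force': 0.0, 'width': 0.08730992034501314}
[[-1.300e-02 -9.950e-01  1.030e-01  4.580e-01]
 [-1.000e+00  1.300e-02 -0.000e+00 -0.000e+00]
 [-1.000e-03 -1.030e-01 -9.950e-01  1.502e+00]
 [ 0.000e+00  0.000e+00  0.000e+00  1.000e+00]] [[ 0.86   0.369 -0.352  0.969]
 [ 0.51  -0.597  0.619 -0.667]
 [ 0.018 -0.712 -0.702  0.862]
 [ 0.     0.     0.     1.   ]]
```

View pics/top.png

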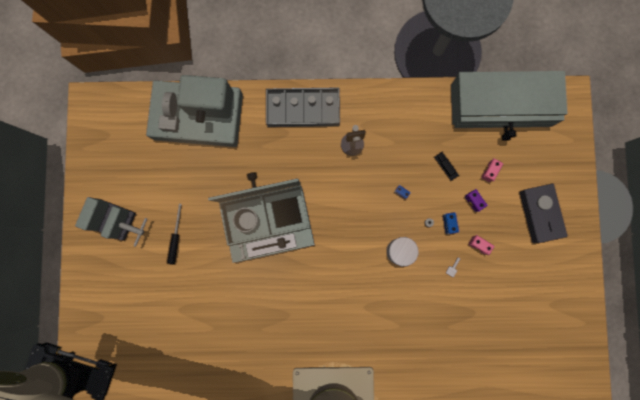

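View pics/scene.png

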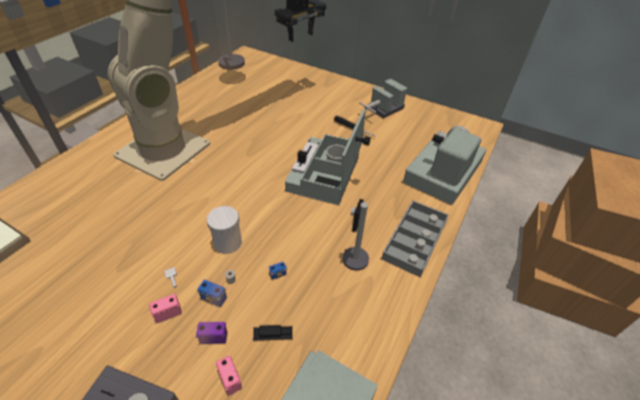

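Candidates in the top image: large blue (451,223) with the barrel (429,223) beside it; small blue (402,192); purple (477,201); pinks (493,170) and (482,245). The choice is the blue at (451,223). The pad is in the right compartment (287,211), the cup at (247,220), and the bolt grip at about (283,243).

```bash
python3 - <<'E'
from h import *
t=dict(np.load('t.npz')); s=dict(np.load('s.npz'))
print(t['fx'],s['fx'])
for n,c in(('top',t),('scene',s)):
    P=cloud(c); h=cv2.cvtColor(c['image'],cv2.COLOR_RGB2HSV)
    m=cv2.inRange(h,(100,130,40),(122,255,255))
    k,l,st,ce=cv2.connectedComponentsWithStats(m)
    for i in range(1,k):
        if st[i,4]<25 or not(0.2<P[l==i][:,0].mean()<0.9): continue
        m1=cv2.morphologyEx((l==i).astype('u1'),cv2.MORPH_CLOSE,np.ones((7,7)))>0
        q=P[m1]; top=q[q[:,2]>np.percentile(q[:,2],90)-.008]
        r=cv2.minAreaRect((top[:,:2]*1000).astype('f4'))
        print(n,ce[i],st[i,4],'zmax',q[:,2].max().round(3),'rect',r)
# case: grey rim points
    reg=(P[...,0]>.35)&(P[...,0]<.75)&(P[...,1]>.0)&(P[...,1]<.4)
    for lo,hi in((.062,.076),(.038,.05),(.09,.108)):
        q=P[reg&(P[...,2]>lo)&(P[...,2]<hi)&(h[...,1]<90)]
        if len(q)>5: print(n,lo,len(q),cv2.minAreaRect((q[:,:2]*1000).astype('f4')))
c=t['image'][165:275,190:510]; save('crop.png',cv2.resize(c,(800,275),interpolation=cv2.INTER_CUBIC))
E
```

```text
504.74859536361635 394.6580839304033
top [403.15 191.9 ] 40 zmax 0.044 rect ((615.7579956054688, -212.194580078125), (24.25403594970703, 17.388118743896484), 59.470314025878906)
top [450.71144279 222.97014925] 201 zmax 0.058 rect ((524.1258544921875, -345.49603271484375), (54.26411437988281, 29.798622131347656), 7.719505310058594)
top 0.062 662 ((531.8155517578125, 186.63668823242188), (170.3737335205078, 240.644775390625), 11.612099647521973)
top 0.038 805 ((526.8240966796875, 184.82635498046875), (170.89602661132812, 238.9749755859375), 11.473827362060547)
top 0.09 112 ((534.51025390625, 184.52294921875), (162.76971435546875, 224.07241821289062), 11.504743576049805)
scene [276.94047619 267.75      ] 84 zmax 0.04 rect ((620.2946166992188, -216.80120849609375), (34.84305953979492, 19.837553024291992), 54.504798889160156)
scene [205.63302752 287.11926606] 109 zmax 0.054 rect ((514.7728881835938, -355.5169372558594), (29.05485725402832, 25.661102294921875), 7.385319709777832)
scene 0.062 341 ((538.2537841796875, 183.02435302734375), (170.99269104003906, 245.19288635253906), 11.361344337463379)
scene 0.038 632 ((528.6280517578125, 179.4229278564453), (174.2924346923828, 245.1768798828125), 11.93578052520752)
scene 0.09 135 ((540.8933715820312, 181.63755798339844), (165.88746643066406, 237.63421630859375), 11.668254852294922)
```

View pics/crop.png

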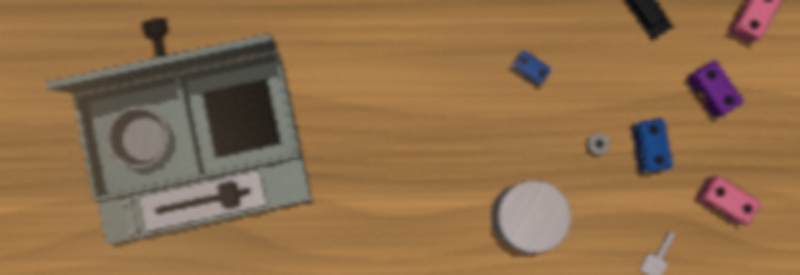

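The crop confirms the larger blue body, with the barrel on its left side (crop pixel 652,146). Next I'll move over it.

```bash
cat >> h.py <<'E'
from scipy.spatial.transform import Rotation as Ro
def down(phi): # tool z down, tool y at world heading phi deg
    a=np.radians(phi); y=np.array([np.cos(a),np.sin(a),0]); z=np.array([0,0,-1.]); return Ro.from_matrix(np.stack([np.cross(y,z),y,z],1))
def rows(*goals, R0=None,p0=None):  # goals (x,y,z,phi or Rotation)
    s=status.read_state(); R0=R0 or Ro.from_quat(s['eef_rot']); p0=s['ee_pos'] if p0 is None else np.array(p0)
    for g in goals:
        Rg=down(g[3]) if np.isscalar(g[3]) else g[3]
        print(np.round((R0.inv()*Rg).as_rotvec(),3),np.round(R0.inv().apply(np.array(g[:3])-p0)*1000,1))
def wrist():
    s=status.read_state(); c=camera('wrist'); T=np.eye(4); T[:3,:3]=Ro.from_quat(s['eef_rot']).as_matrix(); T[:3,3]=s['ee_pos']
    return c,T@np.array(c['mount'])
E
python3 -c "
from h import *
rows((.42,.16,.27,0),(.524,-.345,.22,-82.3))
rows((.524,-.345,.22,-82.3),R0=down(0),p0=(.42,.16,.27))"
```

```text
[-1.000e-03  1.000e-03  1.267e+00] [-352.9 -346.4  -47.7]
[-0.000e+00  2.000e-03  2.703e+00] [-603.2 -797.1    2.9]
[0.    0.    1.436] [-505.  104.   50.]
```

Emit:
jog_arm --pt "0 0 1.267 -353 -346 -48 0.2" --pt "0 0 1.267 -353 -346 -48 0.2" --pt "0 0 1.267 -353 -346 -48 0.2" --pt "0 0 1.267 -353 -346 -48 0.2" --pt "0 0 1.267 -353 -346 -48 0.2" --pt "0 0 1.267 -353 -346 -48 0.2" --pt "0 0 1.267 -353 -346 -48 0.2" --pt "0 0 1.267 -353 -346 -48 0.2" --pt "0 0 1.267 -353 -346 -48 0.2" --pt "0 0 1.267 -353 -346 -48 0.2" --pt "0 0 1.267 -353 -346 -48 0.2" --pt "0 0 1.267 -353 -346 -48 0.2"

```text
time: 1.3
ee_pos: [0.4205, 0.1599, 0.2705]
eef_rot: [0.708, 0.706, 0.0, -0.0]
ft_force: [-0.2, 1.5, -0.3]
width: 0.052
grip_force: 0.0
```

```bash
python3 -c "
from h import *
s=status.read_state();print(s['joint_positions'])
rows((.524,-.345,.22,-82.3))"
```

```text
[-0.86266305 -0.10803974  0.37133054  1.83752299  0.03914883  1.40494296
 -0.50203513]
[-1.000e-03 -0.000e+00  1.434e+00] [-504.7  104.7   50.2]
```

Emit:
jog_arm --pt "0 0 1.434 -505 104 50 0.2" --pt "0 0 1.434 -505 104 50 0.2" --pt "0 0 1.434 -505 104 50 0.2" --pt "0 0 1.434 -505 104 50 0.2" --pt "0 0 1.434 -505 104 50 0.2" --pt "0 0 1.434 -505 104 50 0.2" --pt "0 0 1.434 -505 104 50 0.2" --pt "0 0 1.434 -505 104 50 0.2" --pt "0 0 1.434 -505 104 50 0.2" --pt "0 0 1.434 -505 104 50 0.2" --pt "0 0 1.434 -505 104 50 0.2" --pt "0 0 1.434 -505 104 50 0.2"

```text
time: 2.5
ee_pos: [0.524, -0.3458, 0.2187]
eef_rot: [0.998, 0.067, -0.002, 0.0]
ft_force: [-0.4, 0.8, -0.4]
width: 0.0521
grip_force: 0.0
```

```bash
python3 - <<'E'
from h import *
c,T=wrist(); P=cloud(c,T); save('w1.png',c['image'])
h=cv2.cvtColor(c['image'],cv2.COLOR_RGB2HSV); m=cv2.inRange(h,(100,120,30),(125,255,255))
near=(abs(P[...,0]-.524)<.06)&(abs(P[...,1]+.345)<.06)&(c['z_map']>0)
q=P[near&(P[...,2]>.046)&(P[...,2]<.056)]
print(len(q), m.sum()//255, cv2.minAreaRect((q[:,:2]*1000).astype('f4')), q[:,2].mean())
s=status.read_state();print(s['ee_pos'],s['joint_positions'])
E
```

```text
1451 2004 ((505.1214904785156, -360.05560302734375), (112.51264953613281, 46.171783447265625), 28.210468292236328) 0.050536369690300065
[ 0.52443971 -0.34402963  0.21909622] [-0.14309453  0.44498435  0.88671215  1.49623856 -0.3463729   1.36733039
 -0.66758904]
```

View pics/w1.png

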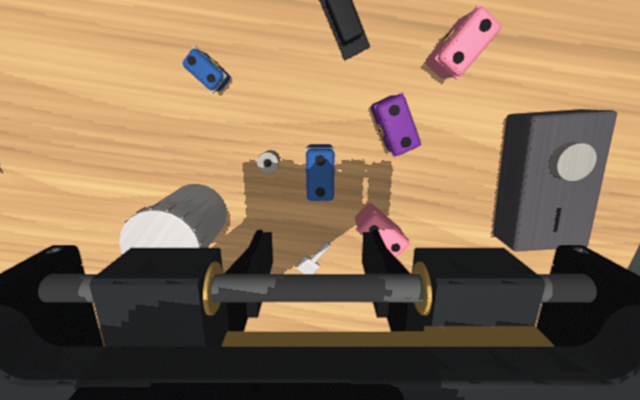

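The wrist view shows the blue body at (320,172), the barrel at (268,160), the canister at (170,220), pink at (385,228) and the key at (315,262). With the short-side grip the gripper body would foul the canister. I'll check the clearance for gripping along the 60 mm side.

```bash
python3 - <<'E'
from h import *
c,T=wrist(); P=cloud(c,T)
h=cv2.cvtColor(c['image'],cv2.COLOR_RGB2HSV); m=cv2.inRange(h,(100,90,20),(125,255,255)); m[:,:260]=0;m[:,345:]=0
m=cv2.morphologyEx(m,cv2.MORPH_CLOSE,np.ones((13,13)))>0
q=P[m]; print(np.percentile(q[:,2],[5,50,95])); q=q[q[:,2]>.043]
r=cv2.minAreaRect((q[:,:2]*1000).astype('f4')); print(len(q),r)
# ray onto z=.05 of top face outline
def obj(name,u0,u1,v0,v1,z0,z1):
    Q=P[v0:v1,u0:u1].reshape(-1,3); Q=Q[(Q[:,2]>z0)&(Q[:,2]<z1)]
    print(name,len(Q),Q.min(0).round(3),Q.max(0).round(3),cv2.minAreaRect((Q[:,:2]*1000).astype('f4')))
obj('can',115,240,180,250,.095,.115); obj('barrel',250,285,145,175,.02,.035); obj('pink',350,415,200,258,.03,.06);obj('key',290,345,235,274,.003,.02);obj('purple',365,425,90,160,.03,.06)
E
```

```text
[0.04223858 0.05081157 0.05227955]
1353 ((553.826416015625, -344.877197265625), (109.84681701660156, 30.1738338470459), 8.662004470825195)
can 2811 [ 0.44  -0.239  0.095] [ 0.488 -0.158  0.111] ((465.95068359375, -197.23080444335938), (44.59041213989258, 81.40421295166016), 5.2167067527771)
barrel 358 [ 0.517 -0.299  0.025] [ 0.542 -0.274  0.033] ((530.111572265625, -286.62158203125), (23.484750747680664, 23.751285552978516), 51.73028564453125)
pink 1058 [ 0.44  -0.469  0.03 ] [ 0.492 -0.401  0.053] ((462.2862243652344, -434.41705322265625), (61.47779846191406, 32.55573272705078), 57.395591735839844)
key 420 [ 0.376 -0.394  0.003] [ 0.44  -0.329  0.011] ((406.5272216796875, -363.6773376464844), (58.97366714477539, 64.71533966064453), 6.5940375328063965)
purple 1859 [ 0.558 -0.454  0.03 ] [ 0.625 -0.395  0.055] ((591.5579223632812, -424.21533203125), (60.600303649902344, 33.48482131958008), 32.43602752685547)
```

The canister edge turns out to clear the gripper body by about 20 mm, so the short-side grip works after all. I'll refine the centre.

```bash
python3 - <<'E'
from h import *
c,T=wrist(); P=cloud(c,T)
w=np.zeros((400,640),bool); w[135:210,295:345]=1
q=P[w&(P[...,2]>.046)&(P[...,2]<.056)]
r=cv2.minAreaRect((q[:,:2]*1000).astype('f4')); print(len(q),r)
R=r[0]; rows((R[0]/1000,R[1]/1000,.019,-82),(.524,-.345,.019,-82))
E
```

```text
1432 ((527.3245849609375, -348.1500244140625), (58.77999496459961, 31.884672164916992), 8.496439933776855)
[-0.001  0.    -0.   ] [  1.5   6.4 201. ]
[-0.001  0.    -0.   ] [ -1.3   2.8 201. ]
```

Emit:
jog_arm --pt "0 0 -0.01 1.5 5.5 40 0.06" --pt "0 0 -0.01 1.5 5.5 80 0.06" --pt "0 0 -0.01 1.5 5.5 115 0.06" --pt "0 0 -0.01 1.5 5.5 140 0.06" --pt "0 0 -0.01 1.5 5.5 160 0.06" --pt "0 0 -0.01 1.5 5.5 180 0.06" --pt "0 0 -0.01 1.5 5.5 195 0.06" --pt "0 0 -0.01 1.5 5.5 200 0.06" --pt "0 0 -0.01 1.5 5.5 200 0.06"

```text
time: 3.55
ee_pos: [0.5268, -0.3486, 0.0204]
eef_rot: [0.997, 0.074, -0.0, -0.0]
ft_force: [-0.7, -0.2, 0.2]
width: 0.0464
grip_force: 0.0
```

Emit:
jog_arm --pt "0 0 0 0 0 0 -0.6" --pt "0 0 0 0 0 0 -0.6" --pt "0 0 0 0 0 0 -0.6" --pt "0 0 0 0 0 0 -0.6" --pt "0 0 0 0 0 0 -0.6" --pt "0 0 0 0 0 0 -0.6" --squeeze 25

```text
time: 4.15
ee_pos: [0.527, -0.3496, 0.0213]
eef_rot: [0.997, 0.073, 0.001, -0.0]
ft_force: [-0.9, 2.0, 5.4]
width: 0.0317
grip_force: 25.0
```

Emit:
jog_arm --pt "0 0 0 0 0 -20 -0.6" --pt "0 0 0 0 0 -60 -0.6" --pt "0 0 0 0 0 -110 -0.6" --pt "0 0 0 0 0 -160 -0.6" --pt "0 0 0 0 0 -210 -0.6" --pt "0 0 0 0 0 -220 -0.6" --pt "0 0 0 0 0 -220 -0.6"

```text
time: 4.85
ee_pos: [0.5269, -0.35, 0.2416]
eef_rot: [0.997, 0.073, 0.001, 0.0]
ft_force: [-0.1, 0.6, -6.1]
width: 0.0315
grip_force: 25.0
```

```bash
python3 -c "
from h import *
s=status.read_state();print(s['width'],s['grip_force'],s['joint_positions'])
rows((.555,.13,.24,-78.5))"
```

```text
0.031541287946421 24.993563443422318 [-0.13192436  0.44213533  0.89365031  1.45215939 -0.3456902   1.40874295
 -0.65493026]
[ 0.001 -0.002 -0.054] [  98.  -470.8    1.3]
```

Emit:
jog_arm --pt "0 0 -0.054 10 -40 0 -0.6" --pt "0 0 -0.054 20 -85 0 -0.6" --pt "0 0 -0.054 30 -130 0 -0.6" --pt "0 0 -0.054 40 -175 0 -0.6" --pt "0 0 -0.054 49 -220 0 -0.6" --pt "0 0 -0.054 58 -265 0 -0.6" --pt "0 0 -0.054 67 -310 0 -0.6" --pt "0 0 -0.054 76 -355 0 -0.6" --pt "0 0 -0.054 84 -400 0 -0.6" --pt "0 0 -0.054 92 -440 0 -0.6" --pt "0 0 -0.054 98 -471 0 -0.6" --pt "0 0 -0.054 98 -471 0 -0.6"

```text
time: 6.05
ee_pos: [0.5525, 0.137, 0.237]
eef_rot: [0.995, 0.104, -0.002, -0.0]
ft_force: [0.1, 0.1, -4.1]
width: 0.0315
grip_force: 25.0
```

```bash
python3 - <<'E'
from h import *
c,T=wrist(); P=cloud(c,T); save('w2.png',c['image']); np.savez('w2.npz',T=T,**c); s=status.read_state(); print(s['ee_pos'],s['eef_rot'],s['joint_positions'])
h=cv2.cvtColor(c['image'],cv2.COLOR_RGB2HSV)
near=(abs(P[...,0]-.565)<.06)&(abs(P[...,1]-.13)<.06)&(P[...,2]<.02)&(P[...,2]>-.005)
m=(near&(h[...,2]<70)).astype('u1')
k,l,st,ce=cv2.connectedComponentsWithStats(m); i=1+st[1:,4].argmax(); q=P[l==i]
print(st[i],ce[i],q[:,2].mean(),cv2.minAreaRect((q[:,:2]*1000).astype('f4')))
E
```

```text
[0.55285353 0.13350984 0.23726196] [ 9.94701555e-01  1.02776285e-01 -2.32075273e-03  6.82822877e-04] [-0.91986691  0.23193202  0.71249247  1.62125939 -0.15375523  1.35083789
 -1.55112771]
[ 293  125   62   62 3646] [322.70186506 155.04525507] 0.00902683970291423 ((567.6282958984375, 131.73065185546875), (78.70391082763672, 78.785400390625), 11.098980903625488)
```

View pics/w2.png

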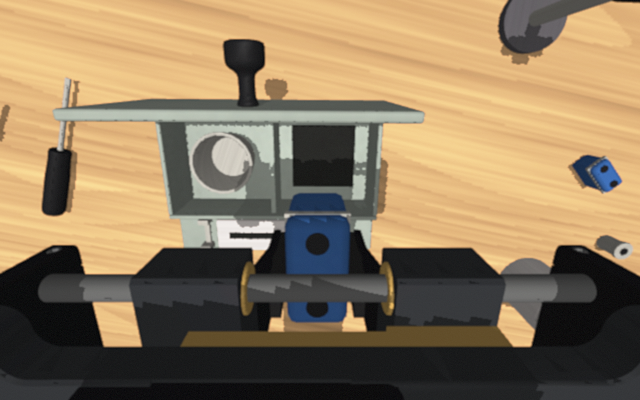

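The pad is at (.5676,.1317), pixel (323,155), and the lid is upright. I'll move over it and lower.

```bash
python3 -c "
from h import *
s=status.read_state();print(s['ee_pos'],s['joint_vel'].round(3))
rows((.567,.1315,.237,-78.8),(.567,.1315,.032,-78.8))"
```

```text
[0.55285353 0.13350984 0.23726196] [ 0.037 -0.024  0.056  0.01   0.025  0.007  0.014]
[0.001 0.005 0.01 ] [13.4  4.9  0.2]
[0.001 0.005 0.01 ] [ 14.4   4.7 205.2]
```

Emit:
jog_arm --pt "0 0 0.005 12 1 0 -0.6" --pt "0 0 0.005 12 1 0 -0.6" --pt "0 0 0.005 12 1 30 -0.6" --pt "0 0 0.005 12 1 60 -0.6" --pt "0 0 0.005 12 1 90 -0.6" --pt "0 0 0.005 12 1 110 -0.6" --pt "0 0 0.005 12 1 120 -0.6" --pt "0 0 0.005 12 1 120 -0.6" --pt "0 0 0.005 12 1 120 -0.6"

```text
time: 7.0
ee_pos: [0.5668, 0.1317, 0.1212]
eef_rot: [0.995, 0.097, 0.0, -0.0]
ft_force: [0.7, -0.2, -4.3]
width: 0.0319
grip_force: 25.0
```

```bash
python3 -c "
from h import *
s=status.read_state();print(s['ee_pos'],s['joint_vel'].round(3))
rows((.567,.1315,.032,-78.8))"
```

```text
[0.56683261 0.13171104 0.12119132] [-0.001 -0.01   0.004 -0.017 -0.001  0.002  0.001]
[-0.    -0.001 -0.   ] [ 0.1  0.2 89.2]
```

Emit:
jog_arm --pt "0 0 0 0 0 20 -0.6" --pt "0 0 0 0 0 40 -0.6" --pt "0 0 0 0 0 60 -0.6" --pt "0 0 0 0 0 75 -0.6" --pt "0 0 0 0 0 83 -0.6" --pt "0 0 0 0 0 87 -0.6" --pt "0 0 0 0 0 90 -0.6" --pt "0 0 0 0 0 90 -0.6"

```text
time: 7.8
ee_pos: [0.5669, 0.1322, 0.0309]
eef_rot: [0.995, 0.098, 0.0, -0.0]
ft_force: [-0.3, 0.0, -4.7]
width: 0.0318
grip_force: 25.0
```

Emit:
jog_arm --pt "0 0 0 0 0 1 -0.6" --pt "0 0 0 0 0 2 -0.6" --pt "0 0 0 0 0 2.5 -0.6" --pt "0 0 0 0 0 2.5 -0.6"

```text
time: 8.2
ee_pos: [0.567, 0.1323, 0.0293]
eef_rot: [0.995, 0.098, 0.0, -0.0]
ft_force: [-4.1, -1.5, 6.7]
width: 0.0321
grip_force: 25.0
```

Emit:
jog_arm --pt "0 0 0 0 0 1.5 -0.2" --pt "0 0 0 0 0 1.5 0.15" --pt "0 0 0 0 0 1.5 0.15" --pt "0 0 0 0 0 1.5 0.15" --pt "0 0 0 0 0 -20 0.15" --pt "0 0 0 0 0 -60 0.15" --pt "0 0 0 0 0 -110 0.15" --pt "0 0 0 0 0 -160 0.15" --pt "0 0 0 0 0 -210 0.15" --pt "0 0 0 0 0 -230 0.15" --pt "0 0 0 0 0 -230 0.15"

```text
time: 9.3
ee_pos: [0.5681, 0.1323, 0.2616]
eef_rot: [0.995, 0.098, 0.003, -0.001]
ft_force: [0.2, -0.1, -1.0]
width: 0.0501
grip_force: 0.0
```

```bash
python3 - <<'E'
from h import *
c,T=wrist(); P=cloud(c,T); s=status.read_state(); print(s['ee_pos'],s['joint_positions'])
w=(abs(P[...,0]-.567)<.06)&(abs(P[...,1]-.132)<.055)
h=cv2.cvtColor(c['image'],cv2.COLOR_RGB2HSV)
q=P[w&(P[...,2]>.052)&(P[...,2]<.064)&(cv2.inRange(h,(100,90,20),(125,255,255))>0)]
print('padlock',len(q),q[:,2].mean(),cv2.minAreaRect((q[:,:2]*1000).astype('f4')))
# case frame
a=np.radians(11.2); O=np.array([.5563,.1886,0]); X=np.array([[np.cos(a),np.sin(a)],[-np.sin(a),np.cos(a)]])
L=P.copy(); L[...,:2]=(P[...,:2]-O[:2])@X.T
v=c['z_map']>0
# lid plate points
q=L[v&(L[...,0]>.03)&(L[...,0]<.14)&(abs(L[...,1])<.125)&(L[...,2]>.08)&(L[...,2]<.26)]
if len(q): print('lid+knob',len(q),q.min(0),q.max(0)); 
for z in np.arange(.08,.24,.02):
    p=q[abs(q[:,2]-z)<.01]
    if len(p): print(z,len(p),np.percentile(p[:,0],[2,50,98]).round(4))
q=L[v&(L[...,0]>.085)&(L[...,0]<.16)&(abs(L[...,1])<.06)&(L[...,2]>.1)]
if len(q): print('knob',len(q),q.min(0),np.median(q,0),q.max(0))
q=L[v&(L[...,0]<-.06)&(L[...,0]>-.12)&(abs(L[...,1])<.1)&(L[...,2]>.085)&(L[...,2]<.11)]
if len(q): print('bolt',len(q),q.min(0),np.median(q,0),q.max(0))
t=camera('top'); s2=camera('scene')
for n,cc in(('top',t),('scene',s2)):
    P=cloud(cc); L=P.copy(); L[...,:2]=(P[...,:2]-O[:2])@X.T
    for nm,x0,x1,z0,z1 in(('bolt',-.12,-.06,.085,.112),('knob',.085,.17,.1,.26)):
        q=L[(L[...,0]<x1)&(L[...,0]>x0)&(abs(L[...,1])<.1)&(L[...,2]>z0)&(L[...,2]<z1)]
        if len(q): print(n,nm,len(q),q.min(0).round(3),np.median(q,0).round(3),q.max(0).round(3))
save('w3.png',c['image'])
E
```

```text
[0.56715661 0.13216894 0.25917255] [-0.90879914  0.25197426  0.72841076  1.55883084 -0.17033092  1.39297143
 -1.54133092]
padlock 1095 0.05848845738957628 ((567.879638671875, 132.59671020507812), (57.515235900878906, 31.524005889892578), 10.468486785888672)
lid+knob 8617 [ 0.05457158 -0.11777593  0.08002413] [0.10710945 0.1211253  0.19900463]
0.08 181 [0.0679 0.0688 0.0691]
0.1 407 [0.0669 0.0679 0.0686]
0.12000000000000001 500 [0.066  0.0669 0.068 ]
0.14 580 [0.0648 0.0658 0.0667]
0.16000000000000003 839 [0.0638 0.065  0.0969]
0.18000000000000002 2340 [0.063  0.0734 0.1059]
0.2 3770 [0.0554 0.0594 0.0636]
knob 997 [ 0.08554095 -0.01207402  0.16645211] [ 0.09704663 -0.00063051  0.17967328] [0.10710945 0.01515736 0.18416957]
bolt 422 [-0.10049386 -0.04190539  0.08514657] [-0.08421369 -0.03270431  0.0997022 ] [-0.07383519 -0.02186384  0.1021437 ]
scene bolt 67 [-0.104 -0.047  0.086] [-0.089 -0.042  0.096] [-0.076 -0.026  0.103]
scene knob 68 [ 0.086 -0.018  0.156] [ 0.097 -0.008  0.174] [0.105 0.01  0.181]
```

View pics/w3.png

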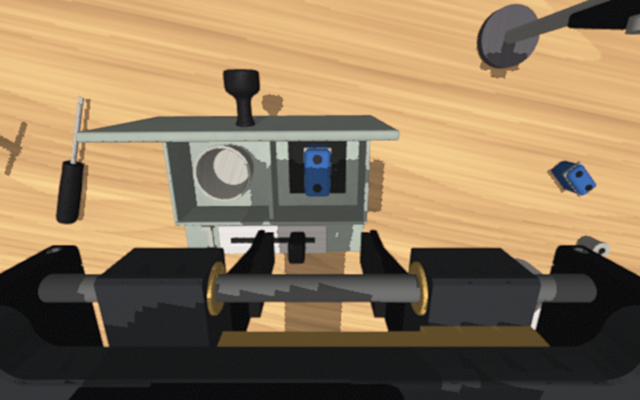

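The padlock stands on the pad within 1 mm of centre and the lid is at about 1.52 rad (knob at (241,95), bolt grip at (297,247)). I'll push the lid shut from behind with closed fingers, beside the knob.

Emit:
jog_arm --pt "0 0 0 40 -6 -5 -1" --pt "0 0 0 75 -12 -5 -1" --pt "0 0 0 96 -12.5 -5 -1" --pt "0 0 0 96 -12.5 0 -1" --pt "0 0 0 96 -12.5 30 -1" --pt "0 0 0 96 -12.5 60 -1" --pt "0 0 0 96 -12.5 80 -1" --pt "0 0 0 96 -12.5 93 -1" --pt "0 0 0 96 -12.5 93 -1" --pt "0 0 0 96 -12.5 93 -1"

```text
time: 10.45
ee_pos: [0.6583, 0.1629, 0.1655]
eef_rot: [0.995, 0.098, 0.0, -0.0]
ft_force: [-0.8, -1.1, 0.2]
width: 0.0005
grip_force: 0.0
```

```bash
cat >> h.py <<'E'
A=np.radians(11.2); O=np.array([.5563,.1886]); X=np.array([[np.cos(A),np.sin(A)],[-np.sin(A),np.cos(A)]])
def case(p): return np.r_[X@(np.array(p[:2])-O),p[2]]
def lidrows(ths,r=.095,y=-.045,over=0.0):
    s=status.read_state(); R0=Ro.from_quat(s['eef_rot'])
    for t in ths:
        g=np.array([.0625-r*np.cos(t)+.008*np.sin(t)+.0095,y,.0705+r*np.sin(t)+.008*np.cos(t)-over])
        w=np.r_[X.T@g[:2]+O,g[2]]; print(round(t,2),np.round(R0.inv().apply(w-s['ee_pos'])*1000,1))
E
python3 -c "
from h import *
s=status.read_state();print(case(s['ee_pos']),s['width'],s['ft_force'])
lidrows(np.arange(1.5,.55,-.085))"
```

```text
[ 0.09502507 -0.04501864  0.16551639] 0.0004767296183761532 [-0.79140493 -1.10377026  0.18170743]
1.5 [-21.8  -0.   -0.3]
1.42 [-29.9  -0.   -0.1]
1.33 [-37.9  -0.    0.8]
1.25 [-45.9  -0.    2.4]
1.16 [-53.6  -0.    4.7]
1.08 [-61.2  -0.    7.6]
0.99 [-68.5  -0.   11.2]
0.91 [-75.4  -0.   15.3]
0.82 [-82.   -0.   20.1]
0.74 [-88.1  -0.   25.4]
0.65 [-93.8  -0.   31.1]
0.57 [-99.   -0.   37.4]
```

Emit:
jog_arm --pt "0 0 0 -10 0 0 -1" --pt "0 0 0 -20 0 0 -1" --pt "0 0 0 -30 0 0 -1" --pt "0 0 0 -38 0 1 -1" --pt "0 0 0 -46 0 2.5 -1" --pt "0 0 0 -54 0 4.5 -1" --pt "0 0 0 -61 0 7.5 -1" --pt "0 0 0 -68.5 0 11 -1" --pt "0 0 0 -75.5 0 15.5 -1" --pt "0 0 0 -82 0 20 -1" --pt "0 0 0 -88 0 25.5 -1" --pt "0 0 0 -94 0 31 -1"

```text
time: 11.65
ee_pos: [0.5654, 0.1446, 0.1334]
eef_rot: [0.995, 0.098, -0.0, 0.0]
ft_force: [1.5, -0.5, -0.2]
width: 0.0003
grip_force: 0.7
```

```bash
python3 -c "
from h import *
s=status.read_state();print(case(s['ee_pos']),s['ft_force'])
lidrows(np.arange(.58,-.01,-.085))
lidrows([0,-.02])
c,T=wrist(); save('w4.png',c['image'])"
```

```text
[ 0.00040981 -0.04488837  0.13338489] [ 1.52428452 -0.45564922 -0.24984987]
0.58 [-3.5  0.1  4.1]
0.49 [-8.2  0.1 10.7]
0.41 [-12.3   0.1  17.7]
0.32 [-15.9   0.1  25. ]
0.24 [-18.8   0.1  32.5]
0.15 [-21.    0.1  40.3]
0.07 [-22.6   0.1  48.3]
0 [-23.4   0.1  54.9]
-0.02 [-23.5   0.1  56.8]
```

View pics/w4.png

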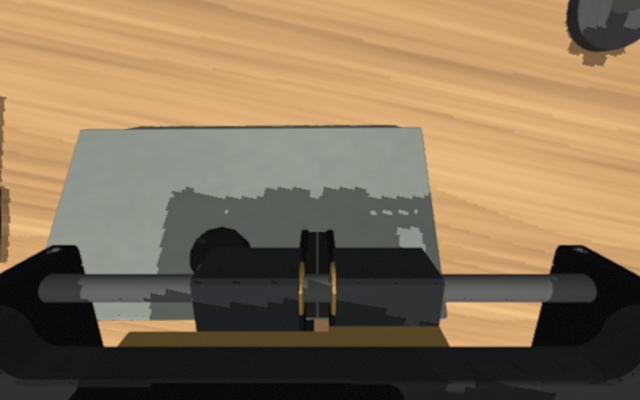

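The lid is partly closed and follows the fingers, which sit clear of the knob at (220,250). I'll continue down.

Emit:
jog_arm --pt "0 0 0 -3.5 0 4 -1" --pt "0 0 0 -8 0 10.5 -1" --pt "0 0 0 -12.5 0 17.5 -1" --pt "0 0 0 -16 0 25 -1" --pt "0 0 0 -19 0 32.5 -1" --pt "0 0 0 -21 0 39 -1" --pt "0 0 0 -22.5 0 45 -1" --pt "0 0 0 -23 0 50 -1" --pt "0 0 0 -23 0 53 -1" --pt "0 0 0 -23 0 55 -1" --pt "0 0 0 -23 0 56 -1" --pt "0 0 0 -23 0 56 -1"

```text
time: 12.9
ee_pos: [0.5434, 0.1403, 0.0789]
eef_rot: [0.995, 0.098, -0.0, -0.0]
ft_force: [-7.2, -1.6, 13.3]
width: 0.0004
grip_force: 6.5
```

Emit:
jog_arm --pt "0 0 0 0 0 1.5 -1" --pt "0 0 0 0 0 1.5 -1" --pt "0 0 0 0 0 -20 -1" --pt "0 0 0 0 0 -60 -1" --pt "0 0 0 -30 15 -75 -1" --pt "0 0 0 -65 30 -75 -1" --pt "0 0 0 -65 30 -75 -1" --pt "0 0 0 -65 30 -75 -1"

```text
time: 13.7
ee_pos: [0.4855, 0.0984, 0.1535]
eef_rot: [0.995, 0.098, 0.0, -0.001]
ft_force: [0.7, 0.0, -0.6]
width: 0.0007
grip_force: 0.0
```

```bash
python3 - <<'E'
from h import *
s=status.read_state(); print(case(s['ee_pos']),s['ft_force'])
for n in('top','scene','wrist'):
    if n=='wrist': c,T=wrist(); P=cloud(c,T); save('w5.png',c['image'])
    else: c=camera(n); P=cloud(c)
    L=P.copy(); L[...,:2]=(P[...,:2]-O)@X.T; v=c['z_map']>0
    q=L[v&(abs(L[...,0])<.055)&(abs(L[...,1]-.065)<.04)&(L[...,2]<.2)&(L[...,2]>.05)]
    if len(q)>10: print(n,'lid z',np.median(q[:,2]).round(4),'slope',np.polyfit(q[:,0],q[:,2],1).round(3))
    q=L[v&(L[...,0]<-.07)&(L[...,0]>-.11)&(L[...,1]>-.055)&(L[...,1]<.1)&(L[...,2]>.085)&(L[...,2]<.104)]
    if len(q): print(n,'bolt',len(q),q.min(0).round(3),q.max(0).round(3))
E
```

```text
[-0.08695121 -0.07468457  0.15348966] [ 0.69672749  0.03207011 -0.59525496]
top lid z 0.0791 slope [-0.003  0.079]
scene lid z 0.078 slope [0.001 0.078]
scene bolt 66 [-0.105 -0.048  0.085] [-0.076 -0.022  0.101]
wrist lid z 0.0797 slope [0.001 0.08 ]
wrist bolt 1018 [-0.101 -0.042  0.085] [-0.074 -0.022  0.103]
```

View pics/w5.png

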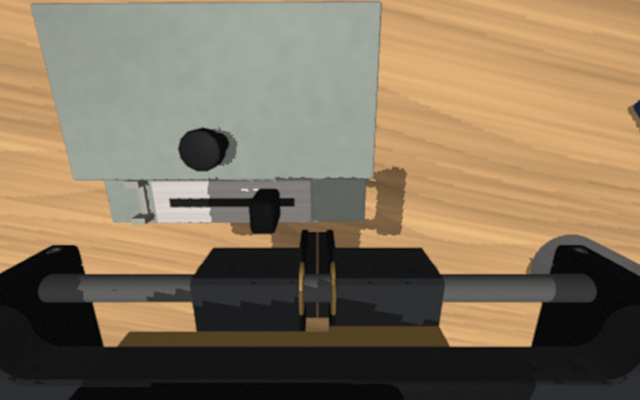

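The lid is shut (slope about 0) and the bolt grip at (265,210) still sits at about 13 mm of travel. I'll lower the fingers beside it and push toward +y.

Emit:
jog_arm --pt "0 0 0 0 0 35 -1" --pt "0 0 0 0 0 65 -1" --pt "0 0 0 0 0 79 -1" --pt "0 0 0 0 0 79 -1" --pt "0 0 0 0 -12 79 -1" --pt "0 0 0 0 -24 79 -1" --pt "0 0 0 0 -36 79 -1" --pt "0 0 0 0 -48 79 -1" --pt "0 0 0 0 -60 79 -1" --pt "0 0 0 0 -72 79 -1" --pt "0 0 0 0 -82 79 -1" --pt "0 0 0 0 -88 79 -1"

```text
time: 15.05
ee_pos: [0.4681, 0.1857, 0.074]
eef_rot: [0.995, 0.098, -0.0, -0.0]
ft_force: [0.1, -0.9, 1.2]
width: 0.0007
grip_force: 1.0
```

Emit:
jog_arm --pt "0 0 0 0 -2 0 -1" --pt "0 0 0 0 -4 0 -1" --pt "0 0 0 0 -6 0 -1" --pt "0 0 0 0 -7 0 -1" --pt "0 0 0 0 -7 0 -1"

```text
time: 15.55
ee_pos: [0.467, 0.1913, 0.074]
eef_rot: [0.995, 0.098, -0.0, -0.0]
ft_force: [-0.0, -1.1, 1.3]
width: 0.0003
grip_force: 0.5
```

```bash
cat > b.py <<'E'
from h import *
s=status.read_state(); print(case(s['ee_pos']),s['ft_force'],'along y',X[1]@s['ft_force'][:2])
for n in('scene','wrist'):
    if n=='wrist': c,T=wrist(); P=cloud(c,T)
    else: c=camera(n); P=cloud(c)
    L=P.copy(); L[...,:2]=(P[...,:2]-O)@X.T; v=c['z_map']>0
    q=L[v&(L[...,0]<-.07)&(L[...,0]>-.11)&(L[...,1]>.022)&(L[...,1]<.1)&(L[...,2]>.085)&(L[...,2]<.104)]
    if len(q): print(n,'bolt',len(q),q.min(0).round(3),q.max(0).round(3))
E
python3 b.py
```

```text
[-0.08706666  0.01997652  0.07397459] [-0.01124319 -1.05783013  1.27265017] along y -1.0355001105227488
scene bolt 12 [-0.078  0.023  0.086] [-0.077  0.042  0.1  ]
wrist bolt 545 [-0.079  0.022  0.085] [-0.074  0.049  0.104]
```

Not at the stop yet, so I'll push until it resists.

Emit:
jog_arm --pt "0 0 0 0 -2 0 -1" --pt "0 0 0 0 -4 0 -1" --pt "0 0 0 0 -5 0 -1" --pt "0 0 0 0 -5 0 -1"

```text
time: 16.05
ee_pos: [0.466, 0.1966, 0.074]
eef_rot: [0.995, 0.098, -0.0, -0.0]
ft_force: [-0.1, -1.0, -0.2]
width: 0.0008
grip_force: 0.3
```

```bash
python3 b.py
```

```text
[-0.08702736  0.02536322  0.07399537] [-0.06324902 -1.04498358 -0.20857165] along y -1.0127968958825355
scene bolt 8 [-0.078  0.028  0.086] [-0.076  0.043  0.1  ]
wrist bolt 731 [-0.083  0.022  0.085] [-0.074  0.054  0.104]
```

Emit:
jog_arm --pt "0 0 0 0 -1 0 -1" --pt "0 0 0 0 -2 0 -1" --pt "0 0 0 0 -3 0 -1" --pt "0 0 0 0 -4 0 -1" --pt "0 0 0 0 -4 0 -1"

```text
time: 16.65
ee_pos: [0.4659, 0.1973, 0.074]
eef_rot: [0.995, 0.097, -0.0, 0.002]
ft_force: [0.9, -11.5, 4.0]
width: 0.0002
grip_force: 6.1
```

```bash
python3 b.py
```

```text
[-0.08700625  0.02611969  0.07395616] [  0.88367792 -11.53763314   4.03833655] along y -11.489541315786632
scene bolt 8 [-0.078  0.028  0.088] [-0.076  0.042  0.102]
wrist bolt 753 [-0.083  0.022  0.085] [-0.074  0.055  0.104]
```

The bolt is hard against its stop (11 N). I'll back off, retreat upward and check.

Emit:
jog_arm --pt "0 0 0 0 5 0 -1" --pt "0 0 0 0 15 0 -1" --pt "0 0 0 0 20 -15 -1" --pt "0 0 0 -15 20 -60 -1" --pt "0 0 0 -30 20 -110 -1" --pt "0 0 0 -40 20 -150 -1" --pt "0 0 0 -40 20 -150 -1" --pt "0 0 0 -40 20 -150 -1"

```text
time: 17.55
ee_pos: [0.4302, 0.1732, 0.2248]
eef_rot: [0.995, 0.098, 0.001, -0.001]
ft_force: [-0.6, 1.1, -1.0]
width: 0.0001
grip_force: 0.0
```

```bash
python3 - <<'E'
from h import *
s=status.read_state(); print(case(s['ee_pos']),s['ft_force'],s['grip_force'])
c,T=wrist(); P=cloud(c,T); save('w6.png',c['image'])
L=P.copy(); L[...,:2]=(P[...,:2]-O)@X.T
q=L[(c['z_map']>0)&(L[...,0]<-.07)&(L[...,0]>-.11)&(abs(L[...,1])<.1)&(L[...,2]>.09)&(L[...,2]<.104)]
print('bolt',len(q),q.min(0).round(3),q.max(0).round(3))
q=L[(c['z_map']>0)&(abs(L[...,0])<.055)&(abs(L[...,1]-.065)<.04)&(L[...,2]<.2)&(L[...,2]>.05)]
print(np.polyfit(q[:,0],q[:,2],1).round(3))
E
```

```text
[-0.1266771   0.00933958  0.22478534] [-0.63555433  1.0998288  -1.03666305] 0.0
bolt 616 [-0.103  0.036  0.09 ] [-0.075  0.056  0.102]
[0.001 0.08 ]
```

View pics/w6.png

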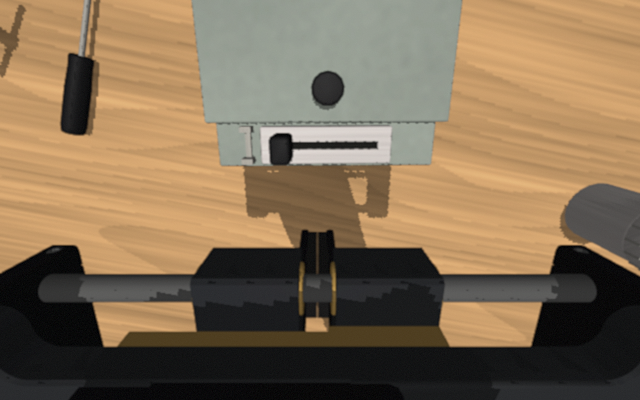

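The bolt grip (281,148) is beside the keeper, centred at case y=+46 mm. The lid is flat and the arm is clear, so I'm handing in.

```bash
python3 -c "
from bench import order
print(order.close_job())"
```

```text
the job is handed in; nothing more can be done
None
```

The job is handed in: the larger blue padlock body stood within 1 mm of the pad's centre when last seen before closing, the lid is shut flat, the bolt is at its locked end, and the arm is clear of everything; the hand-in gave no verdict.

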